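# Snap the lid on the marker tub

## Robot

A 7-joint arm with a two-finger parallel gripper is mounted at the origin on the work surface. World frame = base frame: x ahead of the robot, y to its left, z up, the work surface at z = 0. Lengths are in m, angles in rad, forces in N, time in s.
With the tool pointing down it reaches from about 0.425 to 0.925 m from the base axis. Payload 6.8 kg.
Tool frame: the origin (TCP) lies at the very end of the fingers, on their centre line; the grasp point (between the pads) lies 19 mm behind it; z points along the fingers, x is the direction in which the jaws open and shut, and the axes are right-handed (so a half turn about z gives the same grasp; the last joint's range is limited). The gripper opens to 85 mm and grips with 20 to 120 N. Pads are 22 mm wide; open, the fingers measure 114 mm over their backs; the gripper's body (76 mm by 85 mm) begins 54 mm behind the grasp point. The pads swing forward as they close: fully open they stand 13 mm farther back than shut.
Start: joints at [-1.21, 0.477, 0.022, 1.555, -0.011, 1.109, -0.083], TCP at [0.305, 0.602, 0.231] pointing down, gripper open.
Joint ranges: [-2.96, 2.96], [-0.34, 2.1], [-1.41, 1.46], [0.24, 2.44], [-1.37, 4.51], [0.17, 1.92], [-2.96, 2.96]. Speed limits (rad/s): [2.39, 2.39, 3.14, 3.14, 3.14, 3.14, 3.14].

## Interface

Orientations are given as a rotation vector (axis times angle).
In Python, from bench import get_obs, imaging, hand_in gives the robot as it stands.
- The arm moves only by the tool send_rows, never from a script. Its argument "motion" is a list of rows, each an object with "dp": the shift along the world's x, y, z in m, a list of three; "rot": the turn, a rotation vector about the world's x, y, z in rad, a list of three; "grip": the finger opening in m, from 0 to 0.0854. In form: [{"dp": [dx, dy, dz], "rot": [ax, ay, az], "grip": grip}, ...]. A call has 1 to 20 rows; each row shifts and turns the pose as measured when the row begins; what a row does not reach is not made up. A row lasts 1/8 s, in which the tool goes at most 62.5 mm and 10.7 degrees, less where a joint would pass 70% of its speed; a pose out of reach is approached as far as the arm can. A call is refused whole if a number of a shift passes 0.0625 or a number of a turn 0.188, either way. A call with a gripper value outside its range is refused whole. The fingers move at their own pace and stop on an object; "grip_force" is the grip in N (left out, the last holds). Time passes only in rows, so rows that do not move let the fingers close. It gives the time, the measured TCP pose, the force and the opening at its end, in the units of the state.
- get_obs(): the state, without advancing time (a new reading comes with each control period).
- imaging.grab_frame(name): name is "side" or "top"; returns a dict with "img" (480x640x3 uint8, red, green, blue), "fx", "fy", "cx", "cy" (pixels), "R" (3x3) and "t" (3): a world point X has camera coordinates R X + t. Camera axes: x right, y down, z forward; pixel columns grow to the right and rows downward; lengths in m; the calibration is good to about 2 mm. A picture is of the moment at which its call begins. There is no depth.
- hand_in(): hands the job in, once; it reports no verdict.
The state is a dict: "clock": time; "joints": joint angles; "qvel": joint speeds; "tau": joint torques, N m; "tcp_pos": TCP position; "orientation": TCP orientation; "contact_force": force on the tool from outside, world axes, zero at the start; "moment": the same for the moment, N m; "grip_width": finger opening in m.
Only numpy, scipy, OpenCV 4.12 (cv2) and the standard library are available. Lean on these libraries where they do the work, as an engineer would, in place of code of your own. Each camera call takes 0.05 s, during which the arm holds its last target. There are 200 camera calls.

## Task

The blue tub of marker pens is going back into the cupboard stack: put the blue lid on it, lined up with the tub, and press it down until the white clips at both ends snap over it and it sits level and fully home. Leave the grey lid (it belongs to another tub) and the mug where they are.

Things in the scene. Friction and masses are not known exactly. Their poses are not given: they have to be found in the camera images.
- tub: Open blue tub stuck to the desk, upright: 140 (x) by 100 (y) by 65 mm high, mouth 132 by 92. Origin: centre of underside; x along the long side. At each short end a white sprung clip, 30 wide, flared ear up to 100 mm high, 85 mm from the middle; the lid pushes both aside as it goes down, then both snap over its edges. It takes 8 to 18 N straight down at the middle; the lid fits either way round.
- blue_lid: Lid of the tub, 90 g, lying right way up. Origin: centre of underside, the bottom of a tapered plug 20 mm deep (98 by 58 below, 112 by 72 above). Plate 144 (x) by 104 (y) by 5 mm, top 25 mm above origin. Handle bar on its middle 60 mm long (x), 14 thick (y), top 55 mm above origin. z up. Home: origin 45 mm above the tub's; unpressed it rests on the ears some 15 mm higher.
- grey_lid: Grey lid of another, smaller tub, lying on the desk; not to be used. Plate 112 (x) by 84 (y) mm, top 25 mm above its origin, and a handle bar like the blue lid's, top at 55 mm. Origin: centre of its underside; z up.
- mug: White ceramic mug, 82 mm across and 95 mm high, standing on the desk, handle to its own +y. Origin: centre of its underside.

How it is judged:
On the way:
1. the gripper presses the blue lid down into the tub's mouth (z of blue_lid in the frame of tub below 0.056 m and horizontal distance between blue_lid and tub below 0.03 m and contact force between any of the fingers, the arm and blue_lid above 2 N), for 0.04 s.
At the end, for the whole second after the job is handed in: The blue lid is snapped home on the tub and at rest: its origin 42 to 47 mm above the tub's (45 mm when fully home), within 12 mm of the tub's middle, its long side within 0.2 rad of the tub's (either way round), level to 0.08 rad (z of blue_lid in the frame of tub between 0.042 and 0.047 m and horizontal distance between blue_lid and tub below 0.012 m and angle between the x axis of blue_lid and the x axis of tub, either way round below 0.2 rad and angle between blue_lid's own z axis and vertical below 0.08 rad and linear speed of blue_lid below 0.02 m/s); the robot touches nothing.
It fails at once if the grey lid is shifted by more than 40 mm (distance of grey_lid from where it was at the start of the episode above 0.04 m).
It fails at once if the mug is shifted by more than 40 mm (distance of mug from where it was at the start of the episode above 0.04 m).
It fails at once if the mug is tipped over (angle between mug's own z axis and vertical above 0.5 rad).
It also fails if it takes over 45 s, if anything falls off the work surface, if the arm or the gripper's body presses on something with over 40 N, if the wrist force passes 120 N, or if a joint passes its speed limit or range.

## Working session

There is one attempt and no reset: what is moved stays moved. The work goes in short steps, Python scripts to look and compute and a tool call to move; the robot and the scene stay as the last step left them, time stands still between calls to the robot, and variables do not carry over. Pictures are saved under pics/ and viewed, about 8 in all and at most 12, crops included, and the job is handed in when it is done.

Besides the shell and the picture viewer there is one more tool, called after "Request:" as name([rows], argument=value, ...), one row to a line, values as JSON. send_rows: Moves the arm, as the interface text tells. Its arguments: {"type":"object","properties":{"motion":{"type":"array","items":{"type":"object","properties":{"dp":{"type":"array","items":{"type":"number"}},"rot":{"type":"array","items":{"type":"number"}},"grip":{"type":"number"}}}},"grip_force":{"type":"number"}},"required":["motion"]}

```bash
mkdir -p pics; python3 - <<'E'
from bench import get_obs, imaging
import cv2,numpy as np
o=get_obs(); print({k:np.round(v,3).tolist() for k,v in o.items()})
for n in("top","side"):
    f=imaging.grab_frame(n); cv2.imwrite(f"pics/{n}0.png",f["img"][:,:,::-1])
    print(n,f["fx"],f["fy"],f["cx"],f["cy"],np.round(f["R"],3).tolist(),f["t"], "campos",-np.array(f["R"]).T@f["t"])
E
```

```text
{'clock': 0.0, 'joints': [-1.21, 0.478, 0.022, 1.556, -0.011, 1.109, -0.083], 'qvel': [0.0, -0.001, 0.0, -0.002, -0.0, -0.0, 0.001], 'tau': [0.001, -59.647, 1.608, -28.119, 0.013, 0.009, -0.0], 'tcp_pos': [0.305, 0.602, 0.23], 'orientation': [2.676, 1.644, -0.002], 'contact_force': [-0.172, 0.062, -0.851], 'moment': [0.005, -0.014, 0.024], 'grip_width': 0.085}
top 468.451144663297 468.451144663297 321.8043099753912 236.2223450819894 [[0.025, -0.999, -0.023], [-0.989, -0.021, -0.146], [0.145, 0.027, -0.989]] [0.01029595 0.55013321 0.97340225] campos [ 0.40261079 -0.00407499  1.04314545]
side 541.6560402020491 541.6560402020491 318.7400947489519 241.98386434976743 [[0.919, -0.394, -0.002], [-0.193, -0.445, -0.875], [0.344, 0.804, -0.485]] [-0.5006995   0.14041097  0.76166881] campos [ 0.22531657 -0.74753786  0.49089124]
```

View pics/top0.png

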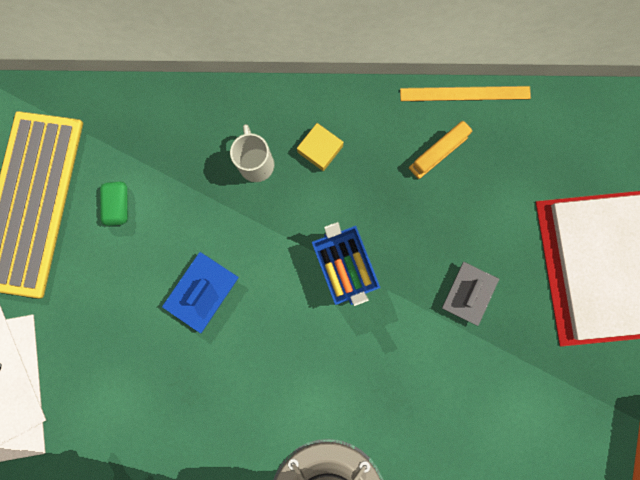

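View pics/side0.png

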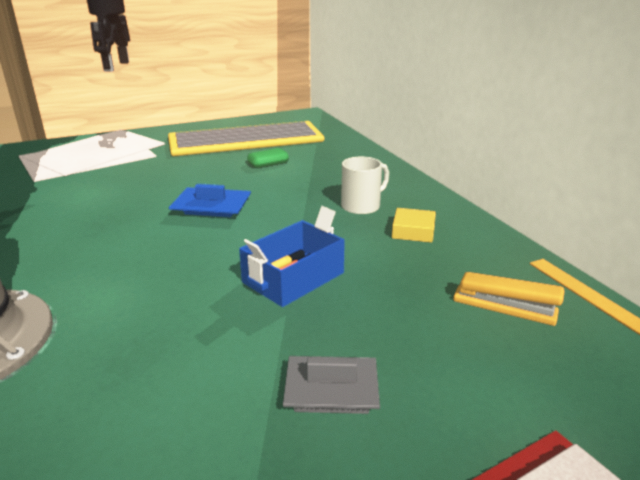

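The top view shows the blue lid at about (200,292), the tub at (345,265) with clips at (333,230) and (360,299), the grey lid at (470,293) and the mug at (252,157). The side view agrees, and the path from the lid to the tub is clear.

```bash
cat > h.py <<'E'
import cv2,numpy as np
from bench import get_obs, imaging
def rays(f,px,z):
    px=np.asarray(px,float).reshape(-1,2)
    d=np.c_[(px[:,0]-f["cx"])/f["fx"],(px[:,1]-f["cy"])/f["fy"],np.ones(len(px))]@np.array(f["R"])
    c=-np.array(f["R"]).T@f["t"]
    return c+d*((z-c[2])/d[:,2])[:,None]
def proj(f,X):
    c=np.asarray(X)@np.array(f["R"]).T+f["t"]
    return np.c_[f["fx"]*c[:,0]/c[:,2]+f["cx"],f["fy"]*c[:,1]/c[:,2]+f["cy"]]
def blobs(img,lo,hi,amin):
    m=cv2.inRange(cv2.cvtColor(img,cv2.COLOR_RGB2HSV),lo,hi)
    cs,_=cv2.findContours(m,cv2.RETR_EXTERNAL,cv2.CHAIN_APPROX_NONE)
    return [c.reshape(-1,2) for c in cs if cv2.contourArea(c)>amin]
def rect(P):
    r=cv2.minAreaRect((P[:,:2]*1000).astype(np.float32)); b=cv2.boxPoints(r)
    e=[b[1]-b[0],b[2]-b[1]]; e.sort(key=np.linalg.norm)
    return np.round(r[0],1),[round(float(np.linalg.norm(v)),1) for v in e], round(float(np.arctan2(e[1][1],e[1][0])%np.pi),3)
E
python3 - <<'E'
from h import *
f=imaging.grab_frame("top");im=f["img"]
for c in blobs(im,(105,110,40),(125,255,255),300):
    print("blue",c.mean(0).round(),[ (z,*rect(rays(f,c,z))) for z in(.025,.065)])
for c in blobs(im,(0,0,170),(180,50,255),40):
    if 200<c[:,0].mean()<400 and c[:,1].mean()<400: print("white",c.mean(0).round(),cv2.minAreaRect(c), [rays(f,c.mean(0),z).round(4).tolist() for z in(.08,.1)])
x,y,w,h=150,210,240,130
cv2.imwrite("pics/crop.png",cv2.resize(im[y:y+h,x:x+w,::-1],None,fx=3.3,fy=3.3,interpolation=cv2.INTER_CUBIC))
s=imaging.grab_frame("side")
x,y,w,h=160,170,200,140
cv2.imwrite("pics/crops.png",cv2.resize(s["img"][y:y+h,x:x+w,::-1],None,fx=4,fy=4,interpolation=cv2.INTER_CUBIC))
E
```

```text
blue [200. 292.] [(0.025, array([424.7, 285.6]), [104.3, 144.3], 2.589), (0.065, array([423.8, 274.2]), [100.2, 138.6], 2.589)]
blue [345. 266.] [(0.025, array([488.5, -30. ]), [104.0, 162.2], 0.384), (0.065, array([485.1, -29. ]), [100.0, 155.8], 0.384)]
white [359. 299.] ((359.362060546875, 298.1551513671875), (10.21324348449707, 15.412713050842285), 68.19859313964844) [[[0.4171, -0.0572, 0.08]], [[0.4168, -0.0561, 0.1]]]
white [332. 229.] ((332.5000305175781, 229.50003051757812), (12.016654014587402, 14.546475410461426), 71.56504821777344) [[[0.5587, 0.0005, 0.08]], [[0.5555, 0.0004, 0.1]]]
white [253. 153.] ((254.3170623779297, 153.6463623046875), (48.44813537597656, 40.151206970214844), 32.905242919921875) [[[0.7217, 0.1747, 0.08]], [[0.7151, 0.1709, 0.1]]]
```

View pics/crop.png

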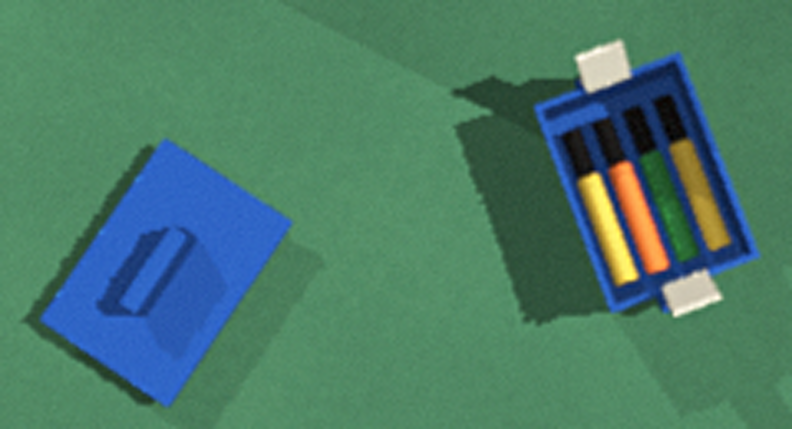

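View pics/crops.png

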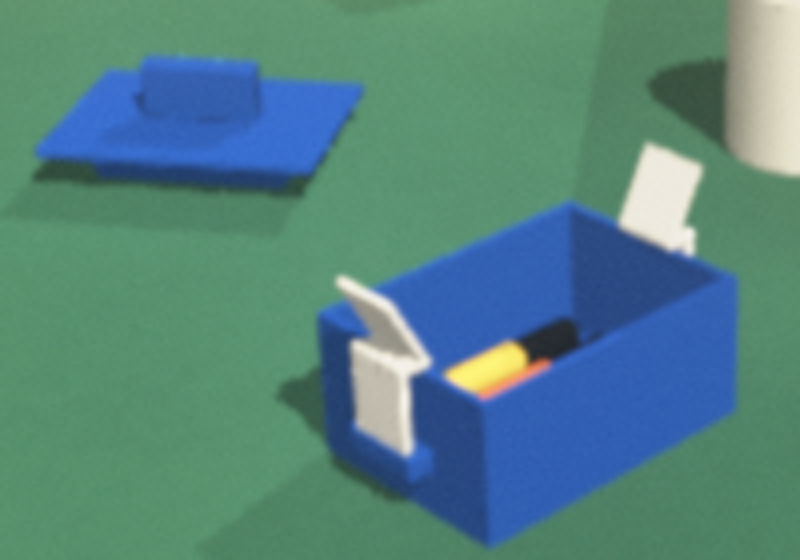

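The crop shows the tub rim corners at about (535,106), (681,55), (759,257) and (614,312) in crop pixels. The clip brackets stretch the blue blob, so I'll use these corners for the tub's centre. The lid blob measures 104×144 mm at z=25 mm, as it should.

```bash
python3 - <<'E'
from h import *
from scipy.spatial.transform import Rotation as Ro
f=imaging.grab_frame("top");s=imaging.grab_frame("side")
u=np.array([[535,106],[681,55],[759,257],[614,312]])/3.3+[150,210]
P=rays(f,u,.065);print(P.round(4),P.mean(0),rect(P))
u=np.array([[320,313],[571,203],[738,279],[488,400]])/4+[160,170]
P2=rays(s,u,.065);print("side rim",P2.round(4),P2.mean(0),rect(P2))
# handle top of lid, both views
h=np.array([[175,228],[188,236],[141,314],[122,306]])/3.3+[150,210]
H=rays(f,h,.055);print("handle top",H.mean(0),rect(H))
c=np.array([.4247,.2856,.055]);print("handle predicted crop px top",(proj(f,[c])-[150,210])*3.3,"side",(proj(s,[c])-[160,170])*4)
for nm,b in(("side lid corners",np.array([[38,155],[108,71],[362,86],[308,172]])/4+[160,170]),):
    print(nm,rect(rays(s,b,.0235)))
o=get_obs();R=Ro.from_rotvec(o["orientation"]).as_matrix();print(R.round(3),o["joints"])
E
```

```text
[[ 0.5331  0.0425  0.065 ]
 [ 0.5681 -0.0501  0.065 ]
 [ 0.4406 -0.1008  0.065 ]
 [ 0.4042 -0.0106  0.065 ]] [ 0.48651218 -0.02976548  0.065     ] (array([487. , -29.5]), [99.0, 139.5], 0.384)
side rim [[ 0.4045 -0.01    0.065 ]
 [ 0.532   0.0405  0.065 ]
 [ 0.569  -0.0507  0.065 ]
 [ 0.4436 -0.098   0.065 ]] [ 0.48727478 -0.02956446  0.065     ] (array([486.8, -30.4]), [98.5, 138.0], 0.377)
handle top [0.42292752 0.28198197 0.055     ] (array([422.6, 282.5]), [13.2, 59.0], 2.628)
handle predicted crop px top [[151.13856976 267.94068799]] side [[199.71843267  60.44165644]]
side lid corners (array([422.7, 283.1]), [106.6, 142.3], 2.592)
[[ 0.452  0.892 -0.   ]
 [ 0.892 -0.452 -0.001]
 [-0.001  0.    -1.   ]] [-1.21008507  0.47728924  0.02239434  1.55573016 -0.01147854  1.10930103
 -0.08307091]
```

Both views agree, with tub at (0.487, −0.030) and yaw 0.38, and lid at (0.424, 0.284) and yaw −0.55. The jaws need a −0.083 turn to close across the handle.

Request:
send_rows([
  {"dp": [0.017,-0.046,0],"rot": [0,0,-0.012],"grip": 0.085},
  {"dp": [0.017,-0.046,0],"rot": [0,0,-0.012],"grip": 0.085},
  {"dp": [0.017,-0.046,0],"rot": [0,0,-0.012],"grip": 0.085},
  {"dp": [0.017,-0.046,0],"rot": [0,0,-0.012],"grip": 0.085},
  {"dp": [0.017,-0.046,0],"rot": [0,0,-0.012],"grip": 0.085},
  {"dp": [0.017,-0.046,0],"rot": [0,0,-0.012],"grip": 0.085},
  {"dp": [0.017,-0.042,0],"rot": [0,0,-0.011],"grip": 0.085},
  {"dp": [0,0,0],"rot": [0,0,0],"grip": 0.085},
  {"dp": [0,0,0],"rot": [0,0,0],"grip": 0.085},
], grip_force=80)

```text
clock: 1.42
tcp_pos: [0.4249, 0.2745, 0.2311]
orientation: [-2.743, -1.529, -0.002]
contact_force: [-0.6, 0.6, 0.2]
grip_width: 0.0852
```

Request:
send_rows([
  {"dp": [-0.001,0.009,-0.03],"rot": [0,0,0],"grip": 0.085},
  {"dp": [0,0,-0.04],"rot": [0,0,0],"grip": 0.085},
  {"dp": [0,0,-0.04],"rot": [0,0,0],"grip": 0.085},
  {"dp": [0,0,-0.03],"rot": [0,0,0],"grip": 0.085},
  {"dp": [0,0,-0.02],"rot": [0,0,0],"grip": 0.085},
  {"dp": [0,0,0],"rot": [0,0,0],"grip": 0.085},
])

```text
clock: 2.17
tcp_pos: [0.421, 0.2935, 0.0672]
orientation: [-2.728, -1.545, -0.008]
contact_force: [-0.6, -0.4, 0.7]
grip_width: 0.0849
```

Request:
send_rows([
  {"dp": [0.002,-0.007,-0.01],"rot": [0,0,-0.01],"grip": 0.085},
  {"dp": [0,0,0],"rot": [0,0,0],"grip": 0.085},
  {"dp": [0,-0.002,-0.01],"rot": [0,0,0],"grip": 0.085},
  {"dp": [0,0,0],"rot": [0,0,0],"grip": 0.085},
])

```text
clock: 2.68
tcp_pos: [0.4241, 0.2861, 0.0481]
orientation: [-2.734, -1.532, -0.015]
contact_force: [-0.3, 0.5, -0.4]
grip_width: 0.0851
```

```bash
python3 - <<'E'
from h import *
s=imaging.grab_frame("side");print(get_obs()["tcp_pos"],get_obs()["orientation"])
x,y,w,h=110,90,200,140
cv2.imwrite("pics/c2.png",cv2.resize(s["img"][y:y+h,x:x+w,::-1],None,fx=4,fy=4,interpolation=cv2.INTER_CUBIC))
E
```

```text
[0.42447904 0.28650089 0.04853398] [-2.73407003 -1.53236338 -0.01632973]
```

View pics/c2.png

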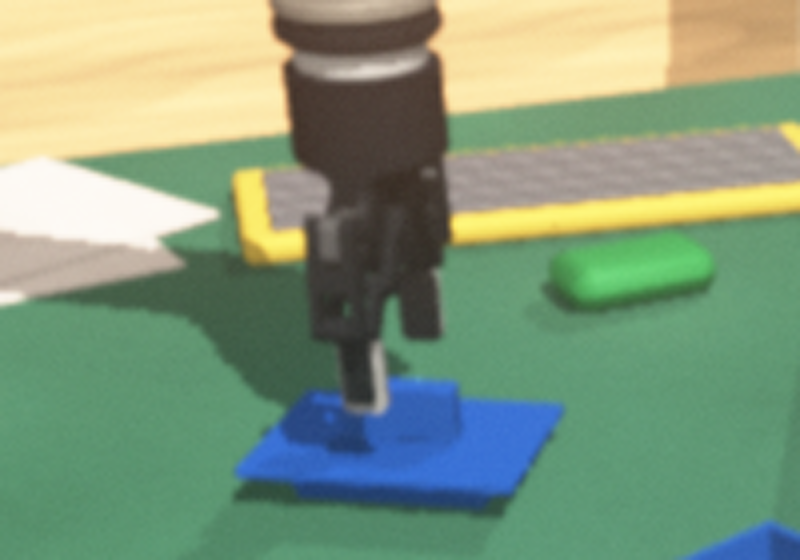

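The jaws straddle the handle, with the near finger at about (365,400) in the crop and the bar at 335–460. Next I'll lower the last bit, then close.

Request:
send_rows([
  {"dp": [-0.001,-0.001,-0.01],"rot": [0,0,0],"grip": 0.085},
  {"dp": [0,-0.001,-0.007],"rot": [0,0,0],"grip": 0.085},
  {"dp": [0,0,0],"rot": [0,0,0],"grip": 0.085},
  {"dp": [0,0,0],"rot": [0,0,0],"grip": 0.04},
  {"dp": [0,0,0],"rot": [0,0,0],"grip": 0.0},
  {"dp": [0,0,0],"rot": [0,0,0],"grip": 0.0},
  {"dp": [0,0,0],"rot": [0,0,0],"grip": 0.0},
  {"dp": [0,0,0],"rot": [0,0,0],"grip": 0.0},
  {"dp": [0,0,0],"rot": [0,0,0],"grip": 0.0},
])

```text
clock: 3.85
tcp_pos: [0.4238, 0.2848, 0.0312]
orientation: [-2.734, -1.532, -0.018]
contact_force: [0.2, 1.3, -0.1]
grip_width: 0.0128
```

Request:
send_rows([
  {"dp": [0,0,0.01],"rot": [0,0,0],"grip": 0.0},
  {"dp": [0,0,0.03],"rot": [0,0,0],"grip": 0.0},
  {"dp": [0,0,0.04],"rot": [0,0,0],"grip": 0.0},
  {"dp": [0,0,0.04],"rot": [0,0,0],"grip": 0.0},
  {"dp": [0,0,0.03],"rot": [0,0,0],"grip": 0.0},
  {"dp": [0,0,0.01],"rot": [0,0,0],"grip": 0.0},
  {"dp": [0,0,0],"rot": [0,0,0],"grip": 0.0},
])

```text
clock: 4.72
tcp_pos: [0.4227, 0.2839, 0.1977]
orientation: [-2.734, -1.532, -0.018]
contact_force: [-0.5, 0.3, -0.2]
grip_width: 0.0125
```

Request:
send_rows([
  {"dp": [0.006,-0.031,0],"rot": [0,0,0.093],"grip": 0.0},
  {"dp": [0.006,-0.031,0],"rot": [0,0,0.093],"grip": 0.0},
  {"dp": [0.006,-0.031,0],"rot": [0,0,0.093],"grip": 0.0},
  {"dp": [0.006,-0.031,0],"rot": [0,0,0.093],"grip": 0.0},
  {"dp": [0.006,-0.031,0],"rot": [0,0,0.093],"grip": 0.0},
  {"dp": [0.006,-0.031,0],"rot": [0,0,0.093],"grip": 0.0},
  {"dp": [0.006,-0.031,0],"rot": [0,0,0.093],"grip": 0.0},
  {"dp": [0.006,-0.031,0],"rot": [0,0,0.093],"grip": 0.0},
  {"dp": [0.006,-0.025,0],"rot": [0,0,0.08],"grip": 0.0},
  {"dp": [0.002,-0.01,0],"rot": [0,0,0.03],"grip": 0.0},
  {"dp": [0,0,0],"rot": [0,0,0],"grip": 0.0},
  {"dp": [0,0,0],"rot": [0,0,0],"grip": 0.0},
])

```text
clock: 6.22
tcp_pos: [0.4686, -0.0104, 0.1803]
orientation: [-1.808, -2.544, 0.031]
contact_force: [0.0, -0.6, -0.9]
grip_width: 0.0125
```

```bash
python3 - <<'E'
from h import *
from scipy.spatial.transform import Rotation as Ro
s=imaging.grab_frame("side");f=imaging.grab_frame("top")
o=get_obs();R=Ro.from_rotvec(o["orientation"]).as_matrix();print(o["tcp_pos"],"yaw jaw",np.arctan2(R[1,0],R[0,0]),"z axis",R[:,2],o["contact_force"],o["joints"].round(2) if hasattr(o["joints"],'round') else o["joints"])
x,y,w,h=190,60,200,240
a=cv2.resize(s["img"][y:y+h,x:x+w,::-1],None,fx=2,fy=2,interpolation=cv2.INTER_CUBIC)
x,y,w,h=250,180,200,240
b=cv2.resize(f["img"][y:y+h,x:x+w,::-1],None,fx=2,fy=2,interpolation=cv2.INTER_CUBIC)
cv2.imwrite("pics/c3.png",np.hstack([a,b]))
E
```

```text
[ 0.46873738 -0.01018401  0.18061835] yaw jaw 1.9064366751723596 z axis [-0.02779011 -0.004193   -0.99960499] [-0.17066258  0.34817542 -0.61351672] [-0.3   0.21  0.21  2.08 -0.06  0.88  1.85]
```

View pics/c3.png

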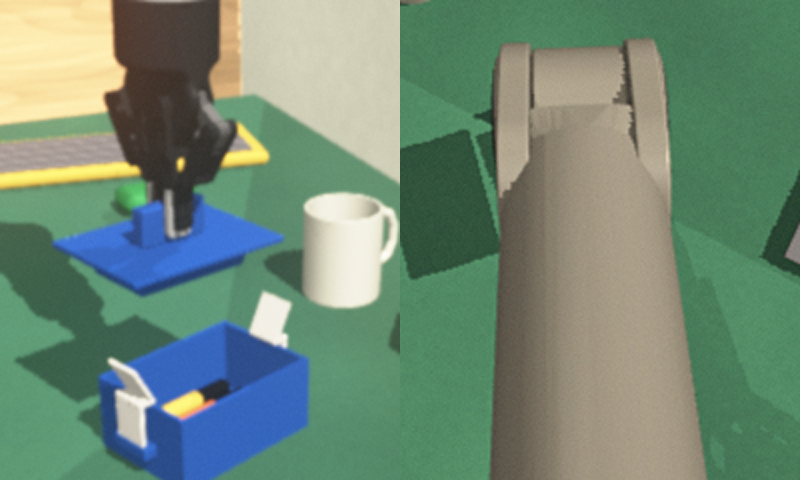

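The side view shows the lid held firmly above the tub, with the mug well clear. I'll correct the leftover position, yaw and tilt.

Request:
send_rows([
  {"dp": [0.009,-0.01,0],"rot": [0.002,-0.014,0.023],"grip": 0.0},
  {"dp": [0.009,-0.01,0],"rot": [0.002,-0.014,0.023],"grip": 0.0},
  {"dp": [0,0,0],"rot": [0,0,0],"grip": 0.0},
  {"dp": [0,0,0],"rot": [0,0,0],"grip": 0.0},
])

```text
clock: 6.82
tcp_pos: [0.4866, -0.0274, 0.1803]
orientation: [-1.754, -2.607, -0.0]
contact_force: [0.1, 0.4, -0.7]
grip_width: 0.0126
```

```bash
cat > st.py <<'E'
from h import *
from scipy.spatial.transform import Rotation as Ro
o=get_obs();R=Ro.from_rotvec(o["orientation"]).as_matrix();p=np.array(o["tcp_pos"])
print(p.round(4),"yaw jaw",np.arctan2(R[1,0],R[0,0]).round(3),"z",R[:,2].round(4),np.round(o["contact_force"],1))
E
python3 - <<'E'
from st import *
s=imaging.grab_frame("side")
x,y,w,h=190,130,200,150
cv2.imwrite("pics/c4.png",cv2.resize(s["img"][y:y+h,x:x+w,::-1],None,fx=4,fy=4,interpolation=cv2.INTER_CUBIC))
# expected plate-top corners for a level, aligned lid at the TCP
a=.382;ex=np.array([np.cos(a),np.sin(a),0]);ey=np.array([-np.sin(a),np.cos(a),0])
c=np.array([p[0],p[1],p[2]-.0312+.025])
print("expected crop px",((proj(s,[c+sx*.072*ex+sy*.052*ey for sx,sy in((-1,-1),(-1,1),(1,1),(1,-1))])-[x,y])*4).round(0).tolist())
E
```

```text
[ 0.4866 -0.0274  0.1803] yaw jaw 1.957 z [-0.e+00  1.e-04 -1.e+00] [ 0.1  0.4 -0.7]
expected crop px [[349.0, 300.0], [165.0, 217.0], [445.0, 120.0], [630.0, 187.0]]
```

View pics/c4.png

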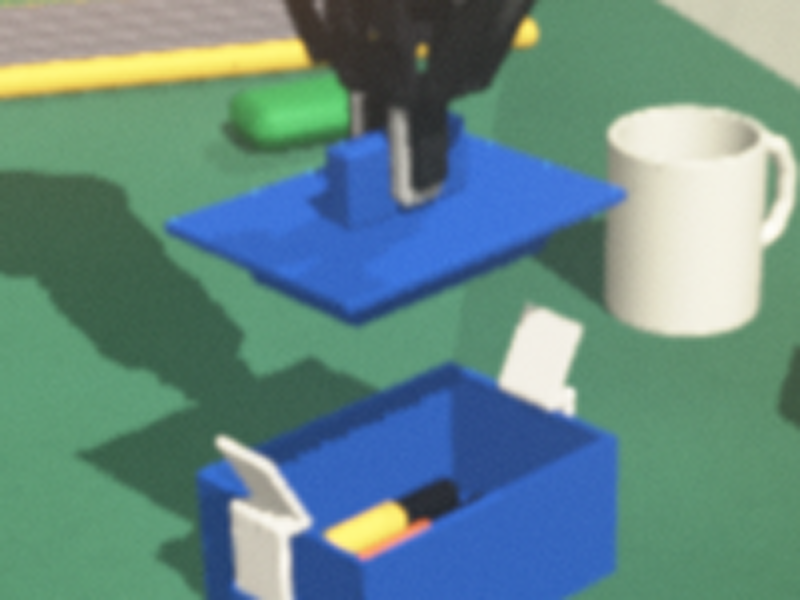

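The held lid's corners, at (352,312), (168,222) and (625,190), match what a level, aligned lid should show to within about 3 mm, so the tilt is at most 0.02 rad. I'll lower it to just above the ears.

Request:
send_rows([
  {"dp": [0,-0.002,-0.02],"rot": [0,0,-0.003],"grip": 0.0},
  {"dp": [0,0,-0.025],"rot": [0,0,0],"grip": 0.0},
  {"dp": [0,0,-0.02],"rot": [0,0,0],"grip": 0.0},
  {"dp": [0,0,-0.01],"rot": [0,0,0],"grip": 0.0},
  {"dp": [0,0,0],"rot": [0,0,0],"grip": 0.0},
], grip_force=110)

```text
clock: 7.5
tcp_pos: [0.4866, -0.0265, 0.1041]
orientation: [1.754, 2.606, 0.003]
contact_force: [0.6, -0.8, -1.0]
grip_width: 0.0116
```

```bash
python3 st.py
```

```text
[ 0.4866 -0.0265  0.1041] yaw jaw 1.957 z [ 0.0014  0.0013 -1.    ] [ 0.6 -0.8 -1. ]
```

Request:
send_rows([
  {"dp": [0,-0.003,0],"rot": [0,0,-0.004],"grip": 0.0},
  {"dp": [0,0,-0.005],"rot": [0,0,0],"grip": 0.0},
  {"dp": [0,0,-0.005],"rot": [0,0,0],"grip": 0.0},
  {"dp": [0,0,-0.005],"rot": [0,0,0],"grip": 0.0},
  {"dp": [0,0,0],"rot": [0,0,0],"grip": 0.0},
])

```text
clock: 8.12
tcp_pos: [0.4919, -0.0284, 0.0914]
orientation: [1.755, 2.595, 0.015]
contact_force: [3.8, 2.0, 1.7]
grip_width: 0.0119
```

The low −x edge touched its ear first and slid the lid about 5 mm toward +x. I'll nudge it back while pressing.

Request:
send_rows([
  {"dp": [-0.004,-0.001,0.002],"rot": [0,0,0],"grip": 0.0},
  {"dp": [-0.002,-0.001,-0.002],"rot": [0,0,0],"grip": 0.0},
  {"dp": [-0.001,0,-0.004],"rot": [0,0,0],"grip": 0.0},
])

```text
clock: 8.5
tcp_pos: [0.4919, -0.0285, 0.0898]
orientation: [1.747, 2.589, 0.029]
contact_force: [4.1, 2.3, 7.0]
grip_width: 0.012
```

```bash
python3 st.py
```

```text
[ 0.4919 -0.0285  0.0898] yaw jaw 1.954 z [ 0.0258  0.0051 -0.9997] [4.1 2.3 7. ]
```

Request:
send_rows([
  {"dp": [0,0,0.015],"rot": [0,0,0],"grip": 0.0},
  {"dp": [-0.004,-0.001,0.01],"rot": [0,0,0],"grip": 0.0},
  {"dp": [0,0,0],"rot": [0,0,0],"grip": 0.0},
  {"dp": [0,0,0],"rot": [0,0,0],"grip": 0.0},
])

```text
clock: 9.0
tcp_pos: [0.4851, -0.0304, 0.1149]
orientation: [1.749, 2.591, 0.024]
contact_force: [-0.0, 0.7, -0.9]
grip_width: 0.0117
```

```bash
python3 - <<'E'
from st import *
s=imaging.grab_frame("side")
x,y,w,h=220,160,160,120
cv2.imwrite("pics/c5.png",cv2.resize(s["img"][y:y+h,x:x+w,::-1],None,fx=5,fy=5,interpolation=cv2.INTER_CUBIC))
a=.382;ex=np.array([np.cos(a),np.sin(a),0]);ey=np.array([-np.sin(a),np.cos(a),0])
c=np.array([p[0],p[1],p[2]-.0312+.025])
print("expected crop px",((proj(s,[c+sx*.072*ex+sy*.052*ey for sx,sy in((-1,-1),(-1,1),(1,1),(1,-1))])-[x,y])*5).round(0).tolist())
E
```

```text
[ 0.4851 -0.0304  0.1149] yaw jaw 1.954 z [ 0.0214  0.0044 -0.9998] [-0.   0.7 -0.9]
expected crop px [[294.0, 437.0], [71.0, 321.0], [408.0, 184.0], [633.0, 279.0]]
```

View pics/c5.png

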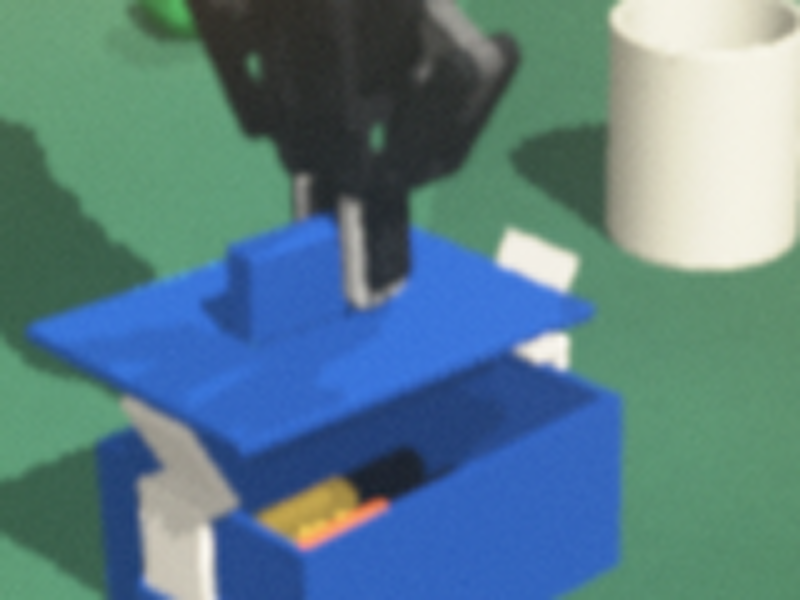

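The lid has slid along its bar in the pads, about 15 mm toward −x, and is slightly nose-down. Its corners are at (243,440), (30,330) and (593,310), against an expected (294,437), (71,321) and (633,279). I'll fit how it sits in the hand.

```bash
python3 - <<'E'
from st import *
from scipy.optimize import least_squares
s=imaging.grab_frame("side")
ob=np.array([[243,442],[30,330],[593,310]])/5+[220,160]
def pts(v):
    c=np.array([v[0],v[1],v[2]]);M=Ro.from_rotvec([0,0,p3]).as_matrix()@Ro.from_rotvec([v[3],v[4],0]).as_matrix()
    return c+np.array([[-.072,-.052,0],[-.072,.052,0],[.072,-.052,0]])@M.T
p3=.383
r=least_squares(lambda v:np.r_[(proj(s,pts(v))-ob).ravel(),200*v[3]],[*p[:2],p[2]-.006,0,0])
v=r.x;print("plate centre",v[:3].round(4),"tilt lid x,y",v[3:].round(3),"res",r.fun.round(2))
d=v[:3]-p;ex=np.array([np.cos(p3),np.sin(p3)]);ey=np.array([-ex[1],ex[0]])
print("rel along ex",d[:2]@ex,"ey",d[:2]@ey,"z",d[2]);t=np.array([.487,-.030]);print("offset from tub ex,ey",(v[:2]-t)@ex,(v[:2]-t)@ey)
E
```

```text
[ 0.485  -0.0304  0.1148] yaw jaw 1.954 z [ 0.0212  0.0044 -0.9998] [-0.1  0.2 -0.7]
plate centre [ 0.4719 -0.0271  0.1031] tilt lid x,y [-0.001  0.061] res [ 0.86  0.48 -0.46 -0.49 -0.49 -0.03 -0.16]
rel along ex -0.010909699328221244 ey 0.00796713322560443 z -0.011695818595712185
offset from tub ex,ey -0.012936639064233807 0.008299412112773895
```

Request:
send_rows([
  {"dp": [0.006,0.003,0],"rot": [0.01,-0.024,0],"grip": 0.0},
  {"dp": [0.006,0.002,0],"rot": [0.01,-0.024,0],"grip": 0.0},
  {"dp": [0,0,-0.007],"rot": [0,0,0],"grip": 0.0},
  {"dp": [0,0,0],"rot": [0,0,0],"grip": 0.0},
])

```text
clock: 9.6
tcp_pos: [0.4974, -0.025, 0.1065]
orientation: [1.732, 2.565, 0.095]
contact_force: [0.1, -0.6, -0.0]
grip_width: 0.0118
```

```bash
python3 - <<'E'
from st import *
s=imaging.grab_frame("side")
x,y,w,h=220,160,160,120
cv2.imwrite("pics/c6.png",cv2.resize(s["img"][y:y+h,x:x+w,::-1],None,fx=5,fy=5,interpolation=cv2.INTER_CUBIC))
a=.382;ex=np.array([np.cos(a),np.sin(a),0]);ey=np.array([-np.sin(a),np.cos(a),0])
for z in(.09,.095,.1): print("aligned on tub, plate top",z,((proj(s,[np.array([.487,-.030,z])+sx*.072*ex+sy*.052*ey for sx,sy in((-1,-1),(-1,1),(1,-1))])-[x,y])*5).round(0).tolist())
E
```

```text
[ 0.4974 -0.025   0.1065] yaw jaw 1.954 z [ 0.0711  0.0256 -0.9971] [ 0.1 -0.6 -0. ]
aligned on tub, plate top 0.09 [[302.0, 491.0], [82.0, 372.0], [637.0, 329.0]]
aligned on tub, plate top 0.095 [[302.0, 477.0], [80.0, 358.0], [637.0, 315.0]]
aligned on tub, plate top 0.1 [[301.0, 462.0], [79.0, 344.0], [637.0, 302.0]]
```

View pics/c6.png

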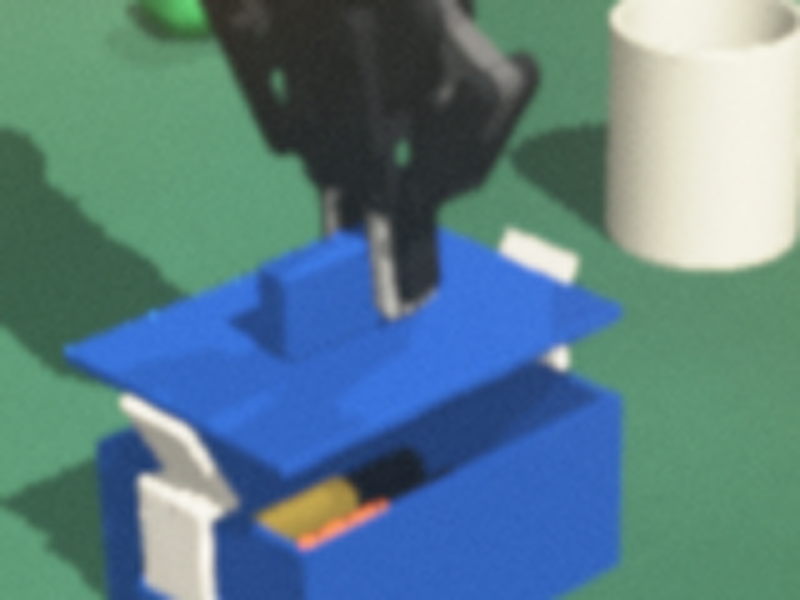

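The lid is now level. Its corners, at (287,465), (65,350) and (622,310), sit about 15 px (5 mm) left of the aligned position. I'll shift 5 mm along the tub, lower onto the ears and release.

Request:
send_rows([
  {"dp": [0.005,0.002,0],"rot": [0,0,0],"grip": 0.0},
  {"dp": [0,0,-0.004],"rot": [0,0,0],"grip": 0.0},
  {"dp": [0,0,-0.004],"rot": [0,0,0],"grip": 0.0},
  {"dp": [0,0,-0.003],"rot": [0,0,0],"grip": 0.0},
])

```text
clock: 10.15
tcp_pos: [0.5035, -0.0228, 0.0953]
orientation: [1.732, 2.565, 0.095]
contact_force: [0.2, -0.2, -1.4]
grip_width: 0.012
```

```bash
python3 st.py
```

```text
[ 0.5035 -0.0228  0.0953] yaw jaw 1.954 z [ 0.0721  0.0256 -0.9971] [ 0.2 -0.2 -1.4]
```

Request:
send_rows([
  {"dp": [0,0,-0.003],"rot": [0,0,0],"grip": 0.0},
  {"dp": [0,0,-0.002],"rot": [0,0,0],"grip": 0.0},
])

```text
clock: 10.4
tcp_pos: [0.5039, -0.0227, 0.09]
orientation: [1.731, 2.564, 0.096]
contact_force: [1.1, 0.1, 1.3]
grip_width: 0.012
```

Request:
send_rows([
  {"dp": [0,0,0],"rot": [0,0,0],"grip": 0.03},
  {"dp": [0,0,0],"rot": [0,0,0],"grip": 0.05},
  {"dp": [0,0,0],"rot": [0,0,0],"grip": 0.05},
  {"dp": [0,0,0.03],"rot": [0,0,0],"grip": 0.05},
  {"dp": [-0.008,-0.004,0.04],"rot": [-0.013,0.036,0],"grip": 0.05},
  {"dp": [-0.008,-0.004,0.03],"rot": [-0.013,0.036,0],"grip": 0.0},
  {"dp": [0,0,0],"rot": [0,0,0],"grip": 0.0},
  {"dp": [0,0,0],"rot": [0,0,0],"grip": 0.0},
])

```text
clock: 11.4
tcp_pos: [0.4856, -0.0313, 0.1919]
orientation: [-1.757, -2.602, 0.005]
contact_force: [0.2, 0.6, -0.4]
grip_width: 0.0003
```

```bash
python3 - <<'E'
from st import *
s=imaging.grab_frame("side")
x,y,w,h=220,160,160,120
cv2.imwrite("pics/c7.png",cv2.resize(s["img"][y:y+h,x:x+w,::-1],None,fx=5,fy=5,interpolation=cv2.INTER_CUBIC))
a=.382;ex=np.array([np.cos(a),np.sin(a),0]);ey=np.array([-np.sin(a),np.cos(a),0])
for z in(.07,.085,.09): print("aligned on tub, plate top",z,((proj(s,[np.array([.487,-.030,z])+sx*.072*ex+sy*.052*ey for sx,sy in((-1,-1),(-1,1),(1,1),(1,-1))])-[x,y])*5).round(0).tolist())
E
```

```text
[ 0.4856 -0.0313  0.1919] yaw jaw 1.954 z [-0.0036 -0.0013 -1.    ] [ 0.2  0.6 -0.4]
aligned on tub, plate top 0.07 [[305.0, 550.0], [86.0, 428.0], [415.0, 284.0], [635.0, 384.0]]
aligned on tub, plate top 0.085 [[303.0, 506.0], [83.0, 386.0], [414.0, 246.0], [636.0, 343.0]]
aligned on tub, plate top 0.09 [[302.0, 491.0], [82.0, 372.0], [414.0, 232.0], [637.0, 329.0]]
```

View pics/c7.png

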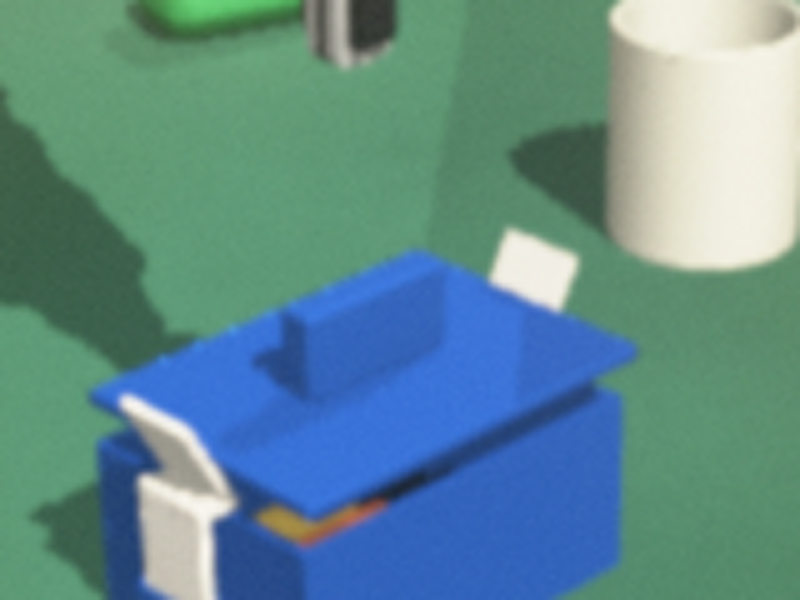

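The lid rests level on both ears, and its corners, at (315,508), (93,395), (420,252) and (637,350), are within about 3 mm of aligned. Next I'll press on the bar's middle with closed fingers; the bar top is at about 0.115 m now and 0.100 m when home.

Request:
send_rows([
  {"dp": [0.002,0.001,-0.025],"rot": [0.001,-0.003,0],"grip": 0.0},
  {"dp": [0,0,-0.025],"rot": [0,0,0],"grip": 0.0},
  {"dp": [0,0,-0.012],"rot": [0,0,0],"grip": 0.0},
  {"dp": [0,0,0],"rot": [0,0,0],"grip": 0.0},
])

```text
clock: 11.95
tcp_pos: [0.4857, -0.0303, 0.1251]
orientation: [-1.757, -2.6, 0.005]
contact_force: [-1.3, 0.8, 0.4]
grip_width: 0.0
```

```bash
python3 st.py
```

```text
[ 0.4857 -0.0303  0.1251] yaw jaw 1.953 z [-4.9e-03 -6.0e-04 -1.0e+00] [-1.3  0.8  0.4]
```

Request:
send_rows([
  {"dp": [0.002,0,-0.003],"rot": [0,-0.005,0],"grip": 0.0},
  {"dp": [0,0,-0.004],"rot": [0,0,0],"grip": 0.0},
  {"dp": [0,0,-0.004],"rot": [0,0,0],"grip": 0.0},
  {"dp": [0,0,-0.004],"rot": [0,0,0],"grip": 0.0},
])

```text
clock: 12.45
tcp_pos: [0.4899, -0.0303, 0.1114]
orientation: [1.756, 2.6, 0.004]
contact_force: [-0.6, 0.3, 5.8]
grip_width: 0.0001
```

Now in contact at 5.8 N and going down; I'll keep pressing.

Request:
send_rows([
  {"dp": [0,0,-0.004],"rot": [0,0,0],"grip": 0.0},
  {"dp": [0,0,-0.004],"rot": [0,0,0],"grip": 0.0},
  {"dp": [0,0,-0.004],"rot": [0,0,0],"grip": 0.0},
  {"dp": [0,0,-0.004],"rot": [0,0,0],"grip": 0.0},
])

```text
clock: 12.95
tcp_pos: [0.4935, -0.0296, 0.0998]
orientation: [1.755, 2.596, 0.013]
contact_force: [-18.8, 0.5, 59.6]
grip_width: 0.0
```

It bottomed out at 0.0998 m, as expected for home. I'll back off and check.

Request:
send_rows([
  {"dp": [0,0,0.005],"rot": [0,0,0],"grip": 0.0},
  {"dp": [0,0,0.03],"rot": [0,0,0],"grip": 0.0},
  {"dp": [0,0,0.04],"rot": [0,0,0],"grip": 0.0},
  {"dp": [0,0,0.04],"rot": [0,0,0],"grip": 0.0},
  {"dp": [0,0,0.02],"rot": [0,0,0],"grip": 0.0},
  {"dp": [0,0,0],"rot": [0,0,0],"grip": 0.0},
])

```text
clock: 13.7
tcp_pos: [0.4923, -0.0296, 0.2381]
orientation: [1.755, 2.597, 0.013]
contact_force: [-0.3, 0.4, -1.4]
grip_width: 0.0
```

```bash
python3 - <<'E'
from st import *
s=imaging.grab_frame("side")
x,y,w,h=220,160,160,120
cv2.imwrite("pics/c8.png",cv2.resize(s["img"][y:y+h,x:x+w,::-1],None,fx=5,fy=5,interpolation=cv2.INTER_CUBIC))
a=.382;ex=np.array([np.cos(a),np.sin(a),0]);ey=np.array([-np.sin(a),np.cos(a),0])
for z in(.07,.075): print("aligned on tub, plate top",z,((proj(s,[np.array([.487,-.030,z])+sx*.072*ex+sy*.052*ey for sx,sy in((-1,-1),(-1,1),(1,1),(1,-1))])-[x,y])*5).round(0).tolist())
E
```

```text
[ 0.4923 -0.0296  0.2381] yaw jaw 1.953 z [ 0.0104  0.0026 -0.9999] [-0.3  0.4 -1.4]
aligned on tub, plate top 0.07 [[305.0, 550.0], [86.0, 428.0], [415.0, 284.0], [635.0, 384.0]]
aligned on tub, plate top 0.075 [[304.0, 536.0], [85.0, 414.0], [415.0, 271.0], [636.0, 370.0]]
```

View pics/c8.png

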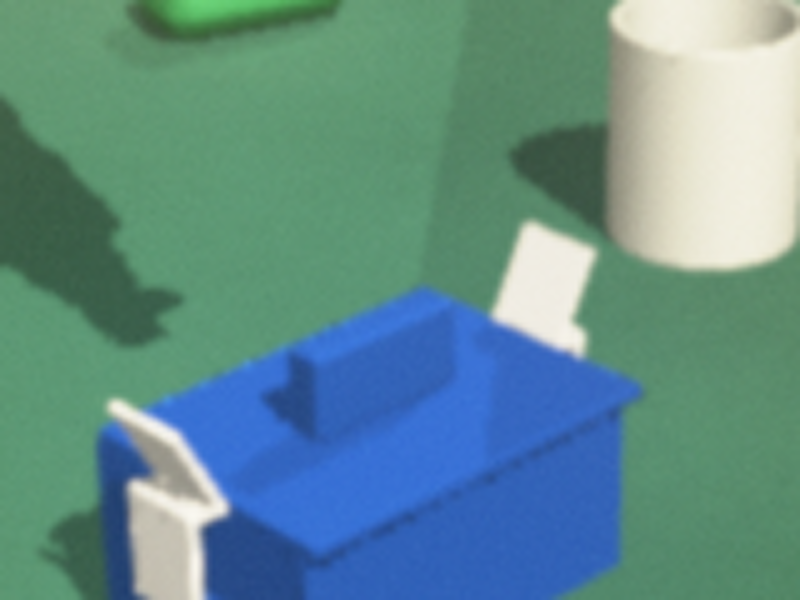

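The lid sits level, with corners at (318,552), (425,288) and (642,387), which matches a plate top at 70 mm (home). To check the clips, I'll find where the near clip's hook tip is on its own known plane.

```bash
python3 - <<'E'
from st import *
s=imaging.grab_frame("side")
a=.382;ex=np.array([np.cos(a),np.sin(a),0]);ey=np.array([-np.sin(a),np.cos(a),0]);c0=np.array([.487,-.030,0])
def onplane(u,yy):
    A=rays(s,u,0.);B=rays(s,u,.1);fa=(A-c0)@ey-yy;fb=(B-c0)@ey-yy
    P=A+(B-A)*(fa/(fa-fb))[:,None];return np.c_[(P-c0)@ex*1000,P[:,2]*1000].round(1)
print("init: hook tip, ear top",onplane(np.array([[430,362],[383,303]])/4+[160,170],-.015).tolist(),"ear top far side",onplane(np.array([[340,278]])/4+[160,170],.015).tolist())
print("now : hook tip",onplane(np.array([[226,510],[180,435]])/5+[220,160],-.015).tolist(),"ear top far side",onplane(np.array([[110,402]])/5+[220,160],.015).tolist())
print("c7 rest: hook tip",onplane(np.array([[237,503],[190,437]])/5+[220,160],-.015).tolist())
print("far clip now, ear top",onplane(np.array([[597,250]])/5+[220,160],-.015).tolist(),"c7",onplane(np.array([[579,260]])/5+[220,160],-.015).tolist())
I=s["img"];x,y,w,h=236,225,60,50
A=cv2.resize(I[y:y+h,x:x+w,::-1],(480,400),interpolation=cv2.INTER_LANCZOS4)
x,y=305,200
B=cv2.resize(I[y:y+h-10,x:x+40,::-1],(320,320),interpolation=cv2.INTER_LANCZOS4);B=cv2.copyMakeBorder(B,0,80,0,0,cv2.BORDER_CONSTANT)
cv2.imwrite("pics/c9.png",np.hstack([A,B]))
E
```

```text
[ 0.4917 -0.0296  0.2371] yaw jaw 1.953 z [ 0.0087  0.0024 -1.    ] [-0.  -0.1  0.7]
init: hook tip, ear top [[-66.4, 68.3], [-86.8, 102.1]] ear top far side [[-83.2, 99.6]]
now : hook tip [[-71.0, 67.6], [-86.5, 99.9]] ear top far side [[-88.8, 100.3]]
c7 rest: hook tip [[-66.6, 68.2], [-82.8, 97.8]]
far clip now, ear top [[92.7, 98.8]] c7 [[84.0, 98.1]]
```

View pics/c9.png

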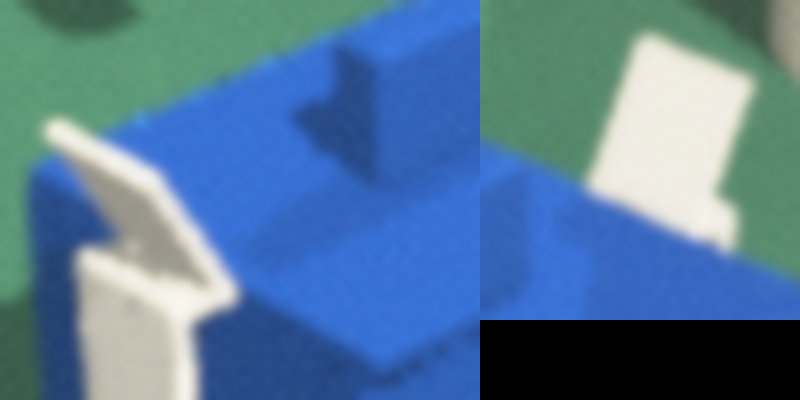

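The zoom shows both hook tips still pushed outward against the plate edges. The near tip moved from −66 to −71 mm and the far ear is out by about 9 mm. So the lid is down, but the clips don't look snapped over. I'll press again, re-centred and upright, and hold.

Request:
send_rows([
  {"dp": [-0.002,-0.002,-0.03],"rot": [-0.002,0.009,0],"grip": 0.0},
  {"dp": [0,0,-0.04],"rot": [0,0,0],"grip": 0.0},
  {"dp": [0,0,-0.03],"rot": [0,0,0],"grip": 0.0},
  {"dp": [0,0,-0.015],"rot": [0,0,0],"grip": 0.0},
  {"dp": [0,0,0],"rot": [0,0,0],"grip": 0.0},
])

```text
clock: 14.42
tcp_pos: [0.484, -0.0318, 0.1114]
orientation: [-1.753, -2.595, 0.013]
contact_force: [0.2, -0.2, 0.2]
grip_width: 0.0002
```

```bash
python3 st.py
```

```text
[ 0.484  -0.0318  0.1114] yaw jaw 1.953 z [-0.0131 -0.0014 -0.9999] [ 0.2 -0.2  0.2]
```

Request:
send_rows([
  {"dp": [0.005,0,-0.002],"rot": [0.001,-0.013,0],"grip": 0.0},
  {"dp": [0,0,-0.003],"rot": [0,0,0],"grip": 0.0},
  {"dp": [0,0,-0.002],"rot": [0,0,0],"grip": 0.0},
  {"dp": [0,0,-0.002],"rot": [0,0,0],"grip": 0.0},
])

```text
clock: 14.92
tcp_pos: [0.4901, -0.0319, 0.1028]
orientation: [1.758, 2.601, 0.002]
contact_force: [0.6, -0.0, -0.6]
grip_width: -0.0002
```

```bash
python3 st.py
```

```text
[ 0.4901 -0.0319  0.1028] yaw jaw 1.953 z [ 2.7e-03 -2.0e-04 -1.0e+00] [ 0.6 -0.  -0.6]
```

Request:
send_rows([
  {"dp": [0,0,-0.001],"rot": [0,0,0],"grip": 0.0},
  {"dp": [0,0,-0.001],"rot": [0,0,0],"grip": 0.0},
])

```text
clock: 15.18
tcp_pos: [0.4903, -0.0318, 0.101]
orientation: [1.757, 2.601, 0.003]
contact_force: [-0.2, -0.3, -0.3]
grip_width: -0.0
```

Request:
send_rows([
  {"dp": [0,0,-0.001],"rot": [0,0,0],"grip": 0.0},
  {"dp": [0,0,-0.001],"rot": [0,0,0],"grip": 0.0},
])

```text
clock: 15.42
tcp_pos: [0.4904, -0.0318, 0.1]
orientation: [1.758, 2.601, 0.003]
contact_force: [-7.0, 0.6, 21.9]
grip_width: -0.0003
```

Request:
send_rows([
  {"dp": [0,0,-0.003],"rot": [0,0,0],"grip": 0.0},
  {"dp": [0,0,-0.003],"rot": [0,0,0],"grip": 0.0},
])

```text
clock: 15.68
tcp_pos: [0.4905, -0.0318, 0.0999]
orientation: [1.761, 2.602, 0.006]
contact_force: [-13.5, 0.6, 42.6]
grip_width: -0.0001
```

```bash
cat > ears.py <<'E'
from st import *
s=imaging.grab_frame("side")
for c in blobs(s["img"],(0,0,120),(180,60,255),25):
    m=c.mean(0)
    if 230<m[0]<350 and 195<m[1]<290: print("white blob",m.round(1),"xmin",c[c[:,0].argmin()],"xmax",c[c[:,0].argmax()],"top",c[c[:,1].argmin()])
E
python3 ears.py; python3 - <<'E'
from h import *
I=cv2.imread("pics/side0.png")[:,:,::-1]
for c in blobs(np.ascontiguousarray(I),(0,0,120),(180,60,255),25):
    m=c.mean(0)
    if 230<m[0]<350 and 195<m[1]<290: print("init blob",m.round(1),"xmin",c[c[:,0].argmin()],"xmax",c[c[:,0].argmax()],"top",c[c[:,1].argmin()])
E
```

```text
[ 0.4905 -0.0318  0.0999] yaw jaw 1.952 z [ 0.0024  0.003  -1.    ] [-13.5   0.6  42.6]
white blob [252.6 261.8] xmin [241 240] xmax [265 262] top [243 239]
white blob [292.7 218.9] xmin [290 209] xmax [299 225] top [291 208]
white blob [329.2 217.1] xmin [318 221] xmax [339 211] top [324 204]
init blob [254.6 260.2] xmin [244 239] xmax [267 260] top [244 239]
init blob [325.4 219.6] xmin [314 224] xmax [335 214] top [321 205]
```

Contact comes in hard exactly at bar top 0.100 m, so the lid was already at home (origin 45 mm) and stayed there unloaded. The clips are still about 3 px out from their starting position, so I'll press each end of the bar once to seat each side.

Request:
send_rows([
  {"dp": [0,0,0.006],"rot": [0,0,0],"grip": 0.0},
  {"dp": [0.019,0.007,0.002],"rot": [0,0,0],"grip": 0.0},
  {"dp": [0,0,0],"rot": [0,0,0],"grip": 0.0},
  {"dp": [0,0,-0.004],"rot": [0,0,0],"grip": 0.0},
  {"dp": [0,0,-0.003],"rot": [0,0,0],"grip": 0.0},
  {"dp": [0,0,-0.003],"rot": [0,0,0],"grip": 0.0},
  {"dp": [0,0,-0.004],"rot": [0,0,0],"grip": 0.0},
])

```text
clock: 16.6
tcp_pos: [0.5085, -0.0256, 0.0996]
orientation: [-1.763, -2.598, -0.009]
contact_force: [-22.3, 0.9, 71.4]
grip_width: -0.0001
```

```bash
python3 ears.py
```

```text
[ 0.5085 -0.0256  0.0996] yaw jaw 1.949 z [ 0.0015  0.0057 -1.    ] [-22.3   0.9  71.4]
white blob [252.6 261.8] xmin [241 240] xmax [265 262] top [243 239]
white blob [329.1 217.2] xmin [318 221] xmax [339 211] top [324 204]
white blob [301.3 214. ] xmin [299 208] xmax [304 223] top [300 204]
```

Request:
send_rows([
  {"dp": [0,0,0.006],"rot": [0,0,0],"grip": 0.0},
  {"dp": [-0.019,-0.007,0.002],"rot": [0,0,0],"grip": 0.0},
  {"dp": [-0.019,-0.007,0],"rot": [0,0,0],"grip": 0.0},
  {"dp": [0,0,0],"rot": [0,0,0],"grip": 0.0},
  {"dp": [0,0,-0.003],"rot": [0,0,0],"grip": 0.0},
  {"dp": [0,0,-0.003],"rot": [0,0,0],"grip": 0.0},
])

```text
clock: 17.4
tcp_pos: [0.4702, -0.0399, 0.1023]
orientation: [-1.764, -2.599, -0.011]
contact_force: [0.5, -0.3, -0.4]
grip_width: -0.0002
```

```bash
python3 ears.py
```

```text
[ 0.4702 -0.0399  0.1023] yaw jaw 1.949 z [ 0.0036  0.0064 -1.    ] [ 0.5 -0.3 -0.4]
white blob [252.6 261.8] xmin [241 240] xmax [265 262] top [242 239]
white blob [281.5 221.4] xmin [279 212] xmax [286 229] top [280 211]
white blob [329.2 217.1] xmin [318 221] xmax [339 211] top [324 204]
```

Request:
send_rows([
  {"dp": [0,0,-0.002],"rot": [0,0,0],"grip": 0.0},
  {"dp": [0,0,-0.003],"rot": [0,0,0],"grip": 0.0},
  {"dp": [0,0,-0.003],"rot": [0,0,0],"grip": 0.0},
])

```text
clock: 17.82
tcp_pos: [0.4705, -0.0398, 0.0997]
orientation: [-1.763, -2.595, -0.012]
contact_force: [-16.6, 0.7, 51.1]
grip_width: 0.0001
```

```bash
python3 ears.py
```

```text
[ 0.4705 -0.0398  0.0997] yaw jaw 1.948 z [ 5.e-04  9.e-03 -1.e+00] [-16.6   0.7  51.1]
white blob [252.6 261.8] xmin [241 240] xmax [265 262] top [242 239]
white blob [281.8 222.6] xmin [280 212] xmax [286 231] top [280 212]
white blob [329.1 217.2] xmin [318 221] xmax [339 212] top [324 204]
```

Request:
send_rows([
  {"dp": [0,0,0.006],"rot": [0,0,0],"grip": 0.0},
  {"dp": [0,0,0.03],"rot": [0,0,0],"grip": 0.0},
  {"dp": [0,0,0.04],"rot": [0,0,0],"grip": 0.0},
  {"dp": [0,0.05,0.04],"rot": [0,0,0],"grip": 0.0},
  {"dp": [0,0.05,0.02],"rot": [0,0,0],"grip": 0.0},
  {"dp": [0,0.05,0],"rot": [0,0,0],"grip": 0.0},
  {"dp": [0,0.05,0],"rot": [0,0,0],"grip": 0.0},
  {"dp": [0,0.05,0],"rot": [0,0,0],"grip": 0.0},
  {"dp": [0,0.05,0],"rot": [0,0,0],"grip": 0.0},
  {"dp": [0,0,0],"rot": [0,0,0],"grip": 0.0},
  {"dp": [0,0,0],"rot": [0,0,0],"grip": 0.0},
])

```text
clock: 19.25
tcp_pos: [0.471, 0.2693, 0.2399]
orientation: [-1.767, -2.594, -0.018]
contact_force: [-0.5, -0.6, 0.5]
grip_width: 0.0003
```

```bash
python3 ears.py; python3 - <<'E'
from h import *
f=imaging.grab_frame("top");a=.382;ex=np.array([np.cos(a),np.sin(a)])
for c in blobs(f["img"],(105,110,40),(125,255,255),300): print("blue top@.07",c.mean(0).round(),rect(rays(f,c,.07)))
for c in blobs(f["img"],(0,0,170),(180,50,255),30):
    if 200<c[:,0].mean()<400 and c[:,1].mean()<400: print("white",c.mean(0).round(1),cv2.minAreaRect(c)[1])
I0=cv2.imread("pics/top0.png")[:,:,::-1];I0=np.ascontiguousarray(I0)
d=cv2.absdiff(I0,f["img"]).max(2)
print("diff px: grey lid",(d[255:330,435:505]>40).sum(),"mug",(d[120:185,225:280]>40).sum())
E
```

```text
[0.471  0.2693 0.2399] yaw jaw 1.946 z [ 0.0043  0.0113 -0.9999] [-0.5 -0.6  0.5]
white blob [252.6 261.8] xmin [241 240] xmax [265 262] top [243 239]
white blob [329.1 217.2] xmin [318 221] xmax [339 211] top [324 204]
blue top@.07 [346. 264.] (array([487.1, -31.2]), [104.7, 153.9], 0.386)
white [359.8 300.6] (10.299620628356934, 15.683513641357422)
white [331.  225.6] (11.70042610168457, 14.862704277038574)
white [252.6 152.5] (48.44813537597656, 40.151206970214844)
diff px: grey lid 0 mug 0
```

```bash
python3 - <<'E'
from h import *
f=imaging.grab_frame("top");a=.384;ex=np.array([np.cos(a),np.sin(a)]);ey=np.array([-ex[1],ex[0]]);c0=np.array([.487,-.0305])
I0=np.ascontiguousarray(cv2.imread("pics/top0.png")[:,:,::-1])
for nm,I in(("init",I0),("now",f["img"])):
    hsv=cv2.cvtColor(I,cv2.COLOR_RGB2HSV)
    e=np.arange(-95,96,1.5)  # profile along clip axis on plane z=.072, averaged over +-9 mm
    row=[]
    for x in e:
        P=np.array([[*(c0+ex*x/1000+ey*y/1000),.072] for y in np.arange(-9,10,3)])
        u=proj(f,P).astype(np.float32)
        row.append(np.mean([cv2.remap(I,u[:,:1],u[:,1:],cv2.INTER_LINEAR).reshape(-1,3)[:,0].mean()]))
    row=np.array(row);print(nm,"R profile -x:",[(float(x),int(r)) for x,r in zip(e,row) if -80<x<-58],"\n +x:",[(float(x),int(r)) for x,r in zip(e,row) if 58<x<80])
# plate edge away from clips (|y|=30..45): blue->green transition
B=[]
for x in np.arange(-80,81,1.):
    u=proj(f,np.array([[*(c0+ex*x/1000+ey*y/1000),.07] for y in(-42,-36,36,42)])).astype(np.float32)
    p=cv2.remap(f["img"],u[:,:1],u[:,1:],cv2.INTER_LINEAR).reshape(-1,3).mean(0);B.append(p[2]-p[1])
B=np.array(B);xs=np.arange(-80,81,1.);print("plate extent",xs[B>40].min(),xs[B>40].max())
E
```

```text
init R profile -x: [(-78.5, 210), (-77.0, 205), (-75.5, 205), (-74.0, 205), (-72.5, 206), (-71.0, 207), (-69.5, 208), (-68.0, 209), (-66.5, 211), (-65.0, 193), (-63.5, 135), (-62.0, 69), (-60.5, 30), (-59.0, 23)] 
 +x: [(59.5, 19), (61.0, 16), (62.5, 14), (64.0, 35), (65.5, 101), (67.0, 182), (68.5, 214), (70.0, 220), (71.5, 217), (73.0, 216), (74.5, 216), (76.0, 216), (77.5, 216), (79.0, 215)]
now R profile -x: [(-78.5, 206), (-77.0, 205), (-75.5, 206), (-74.0, 207), (-72.5, 209), (-71.0, 211), (-69.5, 192), (-68.0, 138), (-66.5, 81), (-65.0, 52), (-63.5, 48), (-62.0, 49), (-60.5, 49), (-59.0, 48)] 
 +x: [(59.5, 43), (61.0, 43), (62.5, 43), (64.0, 43), (65.5, 42), (67.0, 43), (68.5, 43), (70.0, 40), (71.5, 37), (73.0, 51), (74.5, 105), (76.0, 178), (77.5, 214), (79.0, 220)]
plate extent -68.0 75.0
```

The lid is confirmed home, centred to about 4 mm and aligned. The robot is clear, and the grey lid and mug are unchanged pixel for pixel. Pressing harder changes nothing, so I'm handing it in.

```bash
python3 -c "
from bench import hand_in; print(hand_in())"
```

```text
the job is handed in; nothing more can be done
None
```

The blue lid is on the tub, pressed down to its home height and handed in. I could not confirm by eye that the clips hook over its edges.

**What I did:** I picked the lid up by its bar and carried it over the tub. On first touching the clips it slid about 15 mm along the bar in the fingers. I levelled it, re-centred it and set it down on the clip ears. Then I pressed the bar's middle with closed fingers, and pressed the middle and both ends again afterwards.

**Last checks that passed:**
- **Height:** the bar met the fingers as a hard stop at z = 0.100 m, which puts the lid's origin 45 mm above the tub's. It had not risen after I let go.
- **Alignment:** from above, the lid's edges put it about 4 mm off centre along the tub. Its angle is within about 0.01 rad of the tub's. It looks level in the side view.
- **Surroundings:** the grey lid and mug are unchanged in the top picture, and the arm stands clear.

**Checks that were unclear or disagreed:**
- **Clips:** the hook tips measure right at the plate's edges, about 4 mm and 9 mm outside where they started, so I saw no clear overlap. Pressing again with up to about 70 N moved neither clip. I did not try lifting the lid to see if they hold it.
- **Centring:** a second fit of the same top view gave about 1 mm off centre instead of 4 mm, but that outline also takes in the clip brackets. Both are within the 12 mm allowed.

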